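# Weight the shade ring and hold the index plunger back

## Task

A lampshade ring lies on the indexing turntable: find the tall steel weight collar among the fittings in the tray, lower it (do not drop it) over the turntable's post until it rests on the ring's spider, and let go of it. Then grip the black pull knob of the index plunger, pull it fully back to its stop and finish while holding it there, so that I can turn the ring to its next side; do not turn the turntable yourself. Leave the other fittings in the tray and the things round about where they are.

Things in the scene. Friction and masses are not known exactly. Their poses are not given: they have to be found in the camera images.
- collar: the weight collar: a plain steel ring, outside diameter 40 mm, bore 16 mm straight through, 40 mm tall, about 0.3 kg, standing on its end in the tray among the other fittings (the only piece with a bore that is as tall as it is wide). Origin: centre of its underside; z along the bore
- spacer: a low steel ring: outside diameter 40 mm, bore 16 mm, only 10 mm tall; another fitting in the tray, not wanted. Origin: centre of its underside
- hex_spacer: a hexagonal steel rod piece lying on a flat, 50 mm long (its x axis), 14 mm across flats; another fitting in the tray, not wanted. Origin: centre of its underside
- star_knob: a grey cast star knob lying with its lobes down, 44 mm across the lobes, 22 mm tall; another fitting in the tray, not wanted. Origin: centre of its underside
- finial: a turned steel lamp finial standing up, 28 mm in diameter, 40 mm tall; another fitting in the tray, not wanted. Origin: centre of its underside
- plug: a solid round steel plug with no bore, 36 mm in diameter, 30 mm tall; another fitting in the tray, not wanted. Origin: centre of its underside
- tray: the open grey plastic tray of fittings, 280 x 190 mm (its x and y), 34 mm high, walls and floor 4 mm thick; fixed to the bench. Its six fittings lie in two rows of three along its x axis, about 78 mm apart along x and 74 mm along y. Origin: centre of its underside
- tray_in (a point): centre of the tray's inner floor
- stand: the fixed foot of the indexing turntable, bolted to the bench. Origin: on the turntable's axis at bench height; z up, its -y axis points from the turntable's axis towards the index plunger. An upright and a 40 mm wide arm reach over the plate's rim at the plunger (the arm's top is 70 mm above the bench)
- turntable (a joint): turning angle of the round aluminium plate (260 mm diameter, 12 mm thick, top 50 mm above the bench, four index holes near its rim) in rad, 0 as it stands now; the index pin locks it, with the pin out it turns with slight friction
- frame: the square lampshade ring, 150 mm a side, of 4 mm wire, lying flat on the plate; four spider wires rise from its corners to a washer in the middle (46 mm across, hole 18 mm) that sits round the turntable's post, its top 27.5 mm above the plate. Loose, 0.15 kg. Origin: its centre, at the level of the plate's top
- post_tip (a point): top of the upright steel post at the turntable's centre: 12 mm in diameter, 55 mm tall above the washer, its last 10 mm tapered to 6 mm
- collar_seat (a point): where the centre of the collar's underside comes to lie when it is home: on the post's axis, on top of the spider's washer, 55 mm below post_tip
- pull_knob: the black pull knob of the index plunger, upright over the plate's rim on the bracket arm: a head 33 mm in diameter and 19 mm tall (its side straight for 15 mm) on a 22 mm neck 9 mm tall. Origin: centre of the neck's underside, 13 mm above the arm; z up
- knob_grip (a point): centre of the pull knob's head, about 100 mm above the bench with the pin home; the place to grip
- plunger (a joint): how far the plunger is drawn straight up out of the plate, in m: 0 with the pin home (8 mm deep in its index hole), clear of the plate from 0.008, at its stop at 0.015. A spring pulls it back: 6 N at 0, 13.5 N at the stop
- shears: a pair of shears with black handles lying on the bench beyond the turntable, about 200 mm long, 10 mm high; a bystander. Origin: under the pivot
- glue_jar: a white glue jar, 68 mm in diameter, 110 mm tall, beyond the work; a bystander. Origin: centre of its underside
- trim_spool: a standing cardboard spool of blue trim, 120 mm in diameter, 100 mm tall, beyond the work; a bystander. Origin: centre of its underside
There are look-alikes about, which are no part of the job. Leave any pink or purple look-alike of the collar alone.

How it is judged:
By the outcome, as a careful person would: the job done as asked, in the order asked, and still so for the second after the job is handed in, while the arm keeps its last pose, push and grip.
It also fails if it takes over 48 s, if anything falls off the work surface, if the arm or the gripper's body presses on something with over 40 N, if the wrist force passes 120 N, or if a joint passes its speed limit or range.

## Robot

A 6-joint arm with a two-finger parallel gripper is mounted at the origin on the work surface. World frame = base frame: x ahead of the robot, y to its left, z up, the work surface at z = 0. Lengths are in mm, angles in rad, forces in N, time in s.
With the tool pointing down it reaches from about 275 to 1000 mm from the base axis. Payload 8.4 kg.
Tool frame: the origin (TCP) lies at the very end of the fingers, on their centre line; the grasp point (between the pads) lies 19 mm behind it; z points along the fingers, y is the line along which they close (so a half turn about z gives the same grasp; the last joint's range is limited). The gripper opens to 85 mm and grips with 20 to 120 N. Pads are 22 mm wide; open, the fingers measure 114 mm over their backs; the gripper's body (76 mm by 85 mm) begins 54 mm behind the grasp point. The pads swing forward as they close: fully open they stand 13 mm farther back than shut.
Start: joints at [-1.313, 0.353, 1.633, -0, 1.155, -0.002], TCP at [160.553, -604.029, 231.281] pointing down, gripper open.
Joint ranges: [-2.63, 2.63], [-0.92, 2.1], [0.06, 2.66], [-1.3, 4.44], [0, 2.69], [-3.02, 3.02]. Speed limits (rad/s): [2.22, 2.22, 2.79, 3.14, 3.14, 3.14].

## Interface

Orientations are given as [roll, pitch, yaw] about the fixed x, y, z axes, in that order (R = Rz(yaw) Ry(pitch) Rx(roll)).
In Python, from rig import sensors, grab_frame, camera_params, order gives the robot as it stands. The module is installed in compiled form; this text tells all that it offers.
- The arm moves only by the tool move_arm, never from a script. Its argument "motion" is a list of rows, each a list of 7 numbers: the turn, a rotation vector about the tool's x, y, z in fractions of the full range, 1 being 2 rad, then the shift along the tool's x, y, z in fractions of the full range, 1 being 0.6 m, then the finger opening in m, from 0 to 0.0854. A call has 1 to 8 rows; each row is the pose to reach, as a shift and turn from the pose commanded when the call began, along the tool's axes at that moment; what a row does not reach only later rows make up. A row lasts 1/8 s, in which the tool goes at most 62.5 mm and 10.7 degrees, less where a joint would pass 70% of its speed; a pose out of reach is approached as far as the arm can. A shift or turn number past 1, either way, is cut back to 1. A call with a gripper value outside its range is refused whole. The fingers move at their own pace and stop on an object; "grip_force" is the grip in N (left out, the last holds). Time passes only in rows, so rows that repeat a pose let the fingers close. It gives the time, the measured TCP pose, the force, the opening and the grip force at its end, in the units of the state.
- sensors.sense(): the state, without advancing time (a new reading comes with each control period).
- grab_frame(name): name is "scene" or "top" or "wrist"; returns (picture, depth): 384x512x3 uint8, red, green, blue; 384x512 float32, mm along the optical axis (not along the pixel's ray), 0 where there is no reading.
- camera_params(name): a dict with "camera_matrix" (3x3 intrinsics, pixels), "world_from_camera" (4x4, takes a point from camera to world coordinates). Camera axes: x right, y down, z forward; pixel columns grow to the right and rows downward; lengths in mm; the calibration is good to about 2 mm. A picture is of the moment at which its call begins: read the wrist's pose just before it. camera_params takes no time and is no camera call; for the wrist camera it gives the pose at the moment of the call.
- order.sign_off(): hands the job in; it is judged then, once.
The state is a dict: "clock": time; "qpos": joint angles; "qvel": joint speeds; "joint_efforts": joint torques, N m; "eef_pos": TCP position; "tcp_rot": TCP orientation; "contact_force": force on the tool from outside, world axes, zero at the start; "wrist_torque": the same for the moment, N m; "opening": opening from 0.0 (shut) to 1.0 (fully open); "grasp_force": force on a finger pad.
Only numpy, scipy, OpenCV 4.12 (cv2) and the standard library are available. Lean on these libraries where they do the work, as an engineer would, in place of code of your own. Each camera call takes 0.05 s, during which the arm holds its last target. There are 200 camera calls.

## Working session

There is one attempt and no reset: what is moved stays moved. The work goes in short steps, Python scripts to look and compute and a tool call to move; the robot and the scene stay as the last step left them, time stands still between calls to the robot, and variables do not carry over. Pictures are saved under pics/ and viewed, at most 10 in all, crops included, and the job is handed in when it is done.

Besides the shell and the picture viewer there is one more tool, called after "Request:" as name(argument=value, ...), one argument or row to a line, values as JSON. move_arm: Moves the arm, as the interface text tells. Its arguments: {"type":"object","properties":{"motion":{"type":"array","items":{"type":"array","items":{"type":"number"}}},"grip_force":{"type":"number"}},"required":["motion"]}

```bash
mkdir -p pics; python3 - <<'E'
from rig import *
import cv2,numpy as np
for n in("scene","top"):
    p,d=grab_frame(n); c=camera_params(n); np.savez(f"pics/{n}.npz",p=p,d=d,K=c["camera_matrix"],T=c["world_from_camera"])
    cv2.imwrite(f"pics/{n}.png",cv2.resize(p[:,:,::-1],(800,600),interpolation=cv2.INTER_CUBIC)); print(n,np.round(c["camera_matrix"],1),np.round(c["world_from_camera"],3))
print(sensors.sense())
E
```

```text
scene [[467.9   0.  250.9]
 [  0.  467.9 193.6]
 [  0.    0.    1. ]] [[-7.330000e-01  5.300000e-01 -4.270000e-01  1.000352e+03]
 [ 6.800000e-01  5.740000e-01 -4.560000e-01  4.997540e+02]
 [ 3.000000e-03 -6.250000e-01 -7.810000e-01  8.879470e+02]
 [ 0.000000e+00  0.000000e+00  0.000000e+00  1.000000e+00]]
top [[390.    0.  264.2]
 [  0.  390.  191. ]
 [  0.    0.    1. ]] [[ 1.00000e-03 -9.98000e-01  5.80000e-02  5.24475e+02]
 [-9.99000e-01  2.00000e-03  4.00000e-02  2.73170e+01]
 [-4.00000e-02 -5.80000e-02 -9.98000e-01  9.44650e+02]
 [ 0.00000e+00  0.00000e+00  0.00000e+00  1.00000e+00]]
{'clock': 0.1, 'qpos': array([-1.31338264e+00,  3.53606133e-01,  1.63404029e+00, -1.06368960e-05,
        1.15516115e+00, -2.39528337e-03]), 'qvel': array([-0.0008216 , -0.00201975, -0.00149505,  0.00045729,  0.00053446,
       -0.000561  ]), 'joint_efforts': array([-6.93878610e-04, -6.06359553e+01, -3.42821074e+01, -1.05707559e-04,
        3.84985702e-03,  3.13541960e-06]), 'eef_pos': array([ 160.45667543, -603.63358038,  230.62805421]), 'tcp_rot': array([-3.14037771e+00,  6.81593870e-06,  2.59813280e-01]), 'contact_force': array([-0.79262438, -0.44594776, -1.06425834]), 'wrist_torque': array([0.03875922, 0.00980719, 0.08139802]), 'grasp_force': 0.0, 'opening': 1.0014221493518314}
```

View pics/top.png

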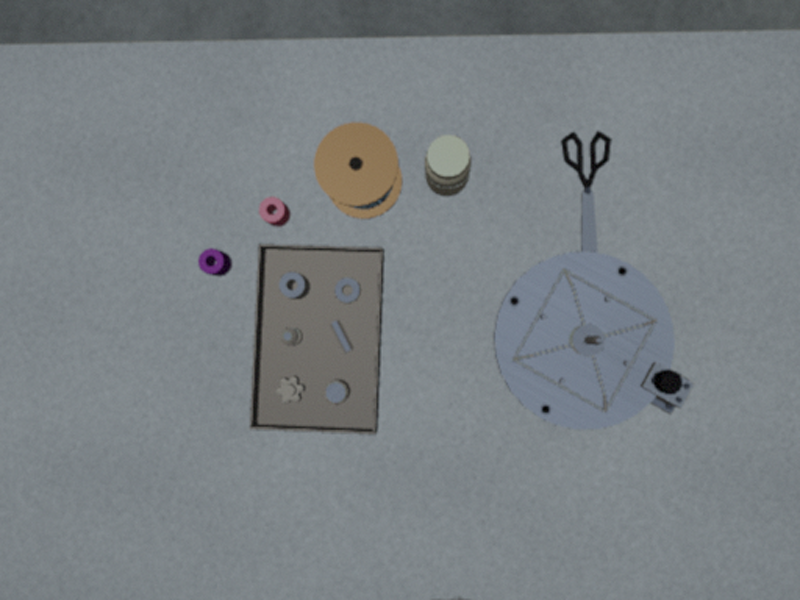

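View pics/scene.png

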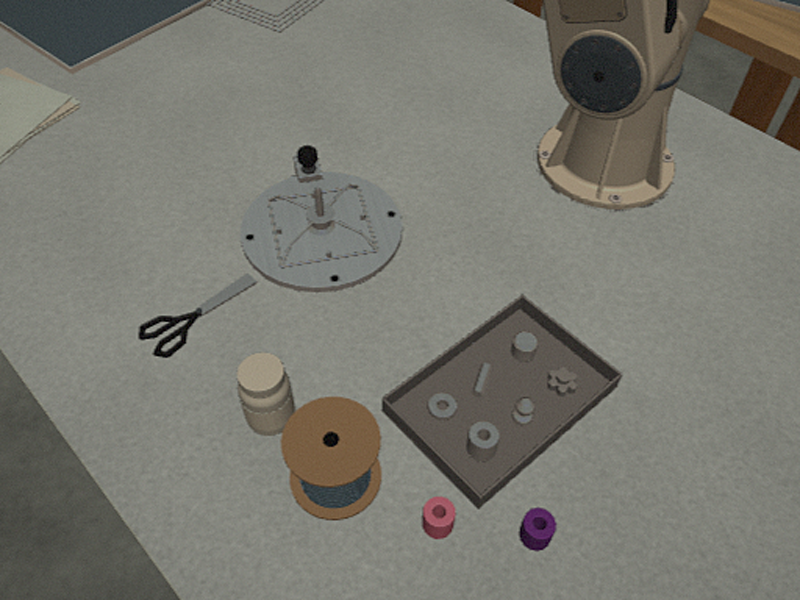

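Candidates with a bore: the grey ring at top (292,285) / scene (484,440), the low ring at top (347,290) / scene (442,405), and the pink (273,211) and purple (213,262) ones outside the tray. The ring at (292,285) is the collar: it is grey steel, stands in the tray, and is as tall as it is wide. I'll confirm that in an enlarged crop.

```bash
cat > h.py <<'E'
import numpy as np
def load(n):
    z=np.load(f"pics/{n}.npz"); return z["p"],z["d"],z["K"],z["T"]
def cloud(d,K,T):
    v,u=np.mgrid[:d.shape[0],:d.shape[1]]
    P=np.stack([(u-K[0,2])/K[0,0]*d,(v-K[1,2])/K[1,1]*d,d],-1)
    return P@T[:3,:3].T+T[:3,3]
def tri(obs): # [(K,T,(u,v))] -> point, residual distance to rays
    A=0;b=0;L=[]
    for K,T,(u,v) in obs:
        r=T[:3,:3]@np.linalg.solve(K,[u,v,1]);r/=np.linalg.norm(r);M=np.eye(3)-np.outer(r,r);A=A+M;b=b+M@T[:3,3];L.append((M,T[:3,3]))
    x=np.linalg.solve(A,b);return x,[np.linalg.norm(M@(x-o)) for M,o in L]
E
python3 - <<'E'
from h import *
import cv2
R=[("top",(187,182)),("top",(378,217)),("top",(427,244)),("scene",(309,281)),("scene",(205,130)),("scene",(197,101))]
rows=[]
for n,(u,v) in R:
    p,d,K,T=load(n); h=20
    rows.append(cv2.resize(p[v-h:v+h,u-h:u+h,::-1],(260,260),interpolation=cv2.INTER_CUBIC))
cv2.imwrite("pics/crops.png",np.vstack([np.hstack(rows[:3]),np.hstack(rows[3:])]))
for n in("top","scene"):
    p,d,K,T=load(n);C=cloud(d,K,T)
    for m,(u,v) in R:
        if m!=n: continue
        B=C[v-20:v+20,u-20:u+20].reshape(-1,3);B=B[d[v-20:v+20,u-20:u+20].ravel()>0]
        zt=np.sort(B[:,2])[-30]; s=B[B[:,2]>zt-6]; print(n,u,v,"ztop",zt.round(1),"mean",s.mean(0).round(1),"mid",((s.min(0)+s.max(0))/2).round(1),len(s))
E
```

```text
top 187 182 ztop 44.4 mean [597.8 244.2  42.6] mid [598.7 244.3  43.3] 188
top 378 217 ztop 110.8 mean [ 516.5 -183.   121.6] mid [ 516.8 -184.2  118.8] 36
top 427 244 ztop 110.2 mean [ 459.9 -284.3  108.5] mid [ 460.2 -284.4  108.5] 191
scene 309 281 ztop 45.9 mean [601.5 246.3  44.1] mid [600.8 245.5  44.2] 239
scene 205 130 ztop 115.8 mean [ 519.6 -182.3  122.2] mid [ 519.  -183.   121.6] 39
scene 197 101 ztop 110.9 mean [ 466.8 -275.6  110.9] mid [ 484.4 -240.9  118.9] 97
```

View pics/crops.png

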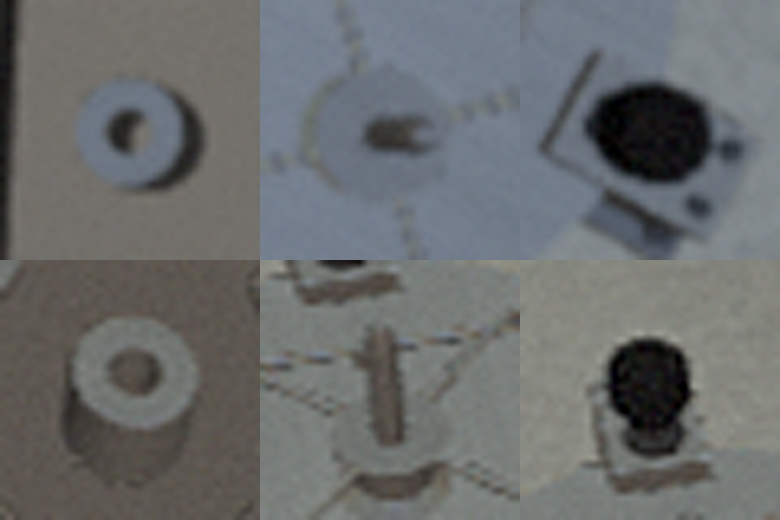

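The crops confirm it. The grey ring in the tray (top 187,182; scene 309,278 native) has a bore and a tall side wall, so it is the collar. The post tip is at about scene (203,121) and the knob at about top (427,244). Next I'll go over the turntable for wrist views.

Units first: shifts go in shares of 0.6 m and turns go in shares of 2 rad. So 0.405 m is 0.675, 0.354 m is 0.59, -1.311 rad is -0.6555.

Request:
move_arm(
  motion=[
    [0,0,-0.0935,0.0833,-0.0583,-0.02,0.0854],
    [0,0,-0.187,0.1667,-0.1167,-0.0417,0.0854],
    [0,0,-0.28,0.2533,-0.175,-0.0617,0.0854],
    [0,0,-0.375,0.3383,-0.2333,-0.0833,0.0854],
    [0,0,-0.465,0.4217,-0.2917,-0.1033,0.0854],
    [0,0,-0.555,0.5067,-0.35,-0.125,0.0854],
    [0,0,-0.645,0.59,-0.4083,-0.145,0.0854],
    [0,0,-0.6555,0.675,-0.465,-0.1667,0.0854],
  ],
)

```text
clock: 1.1
eef_pos: [479.6, -230.2, 331.1]
tcp_rot: [-3.141, 0.0, 1.574]
contact_force: [-0.1, -0.8, -0.7]
opening: 0.998
grasp_force: 0.0
```

```bash
cat > w.py <<'E'
import sys,cv2,numpy as np
from rig import *
def snap(n):
    s=sensors.sense(); c=camera_params("wrist"); p,d=grab_frame("wrist")
    np.savez(f"pics/{n}.npz",p=p,d=d,K=c["camera_matrix"],T=c["world_from_camera"]); cv2.imwrite(f"pics/{n}.png",cv2.resize(p[:,:,::-1],(800,600),interpolation=cv2.INTER_CUBIC))
    print(s["clock"],s["eef_pos"].round(1),s["tcp_rot"].round(4),s["contact_force"].round(1),s["opening"].round(3)); return c
if __name__=="__main__":
    c=snap(sys.argv[1]); print(c["camera_matrix"].round(1),c["world_from_camera"].round(3))
E
python3 w.py w1
```

```text
Traceback (most recent call last):
  File "w.py", line 8, in <module>
    c=snap(sys.argv[1]); print(c["camera_matrix"].round(1),c["world_from_camera"].round(3))
  File "w.py", line 6, in snap
    print(s["clock"],s["eef_pos"].round(1),s["tcp_rot"].round(4),s["contact_force"].round(1),s["opening"].round(3)); return c
                                                                                             ^^^^^^^^^^^^^^^^^^
AttributeError: 'float' object has no attribute 'round'
```

View pics/w1.png

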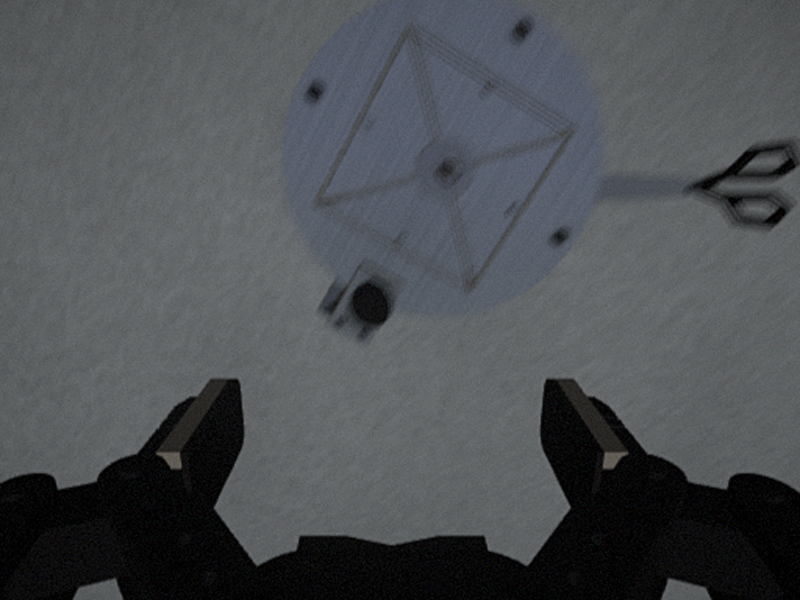

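The picture shows the post at (448,170) and the knob at (370,303), with some motion blur. I'll take a settled picture here and a second one 90 mm further on.

```bash
sed -i 's/s\["opening"\].round(3)/round(s["opening"],3)/' w.py; python3 w.py w2
```

```text
1.15 [ 484.4 -225.5  332.8] [ 3.1369e+00 -2.5000e-03  1.5752e+00] [3.  3.1 2.3] 0.998
[[326.9   0.  250.5]
 [  0.  326.9 185.1]
 [  0.    0.    1. ]] [[ 1.00000e+00  3.00000e-03  7.00000e-03  4.83343e+02]
 [ 5.00000e-03 -9.57000e-01 -2.90000e-01 -1.51021e+02]
 [ 6.00000e-03  2.90000e-01 -9.57000e-01  4.74774e+02]
 [ 0.00000e+00  0.00000e+00  0.00000e+00  1.00000e+00]]
```

In the tool's units: 0.09 m is 0.15, 0.045 m is 0.075.

Request:
move_arm(
  motion=[
    [0,0,0,0.075,0,0,0.0854],
    [0,0,0,0.15,0,0,0.0854],
    [0,0,0,0.15,0,0,0.0854],
    [0,0,0,0.15,0,0,0.0854],
  ],
)

```text
clock: 1.7
eef_pos: [478.6, -142.6, 330.6]
tcp_rot: [-3.141, 0.0, 1.571]
contact_force: [0.0, 0.2, -0.1]
opening: 0.998
grasp_force: 0.0
```

```bash
python3 w.py w3; python3 - <<'E'
from h import *
import cv2
out=[]
for n in("w2","w3"):
    p,d,K,T=load(n);C=cloud(d,K,T)
    row=[]
    for nm,P in(("post",(517.5,-183,132)),("knob",(460,-284,110))):
        c=np.linalg.inv(T)@[*P,1];uv=K@c[:3]/c[2];u,v=map(int,uv[:2].round());h=24
        print(n,nm,u,v)
        row.append(cv2.resize(np.clip(p[v-h:v+h,u-h:u+h,::-1]*2.,0,255).astype(np.uint8),(288,288),interpolation=cv2.INTER_CUBIC))
        B=C[max(v-h,0):v+h,u-h:u+h].reshape(-1,3);zt=np.sort(B[:,2])[-20];s=B[B[:,2]>zt-5];print(zt.round(1),s.mean(0).round(1),((s.min(0)+s.max(0))/2).round(1),len(s))
    out.append(np.hstack(row))
cv2.imwrite("pics/c2.png",np.vstack(out))
E
```

```text
1.7 [ 478.6 -142.6  330.6] [-3.1413e+00  5.0000e-04  1.5711e+00] [ 0.   0.2 -0.1] 0.998
[[326.9   0.  250.5]
 [  0.  326.9 185.1]
 [  0.    0.    1. ]] [[ 1.00000e+00  0.00000e+00  1.00000e-03  4.78540e+02]
 [ 0.00000e+00 -9.56000e-01 -2.93000e-01 -6.76200e+01]
 [ 1.00000e-03  2.93000e-01 -9.56000e-01  4.72363e+02]
 [ 0.00000e+00  0.00000e+00  0.00000e+00  1.00000e+00]]
w2 post 282 119
131.6 [ 511.5 -180.2  180.1] [ 501.9 -170.   300.7] 62
w2 knob 229 203
111.6 [ 460.6 -282.7  114.5] [ 464.1 -226.3  290.7] 531
w3 post 286 195
131.7 [ 507.5 -156.8  211.4] [ 499.6 -127.9  299.7] 59
w3 knob 235 266
111.5 [ 460.6 -280.   116.2] [ 461.3 -184.4  289.4] 442
```

View pics/c2.png

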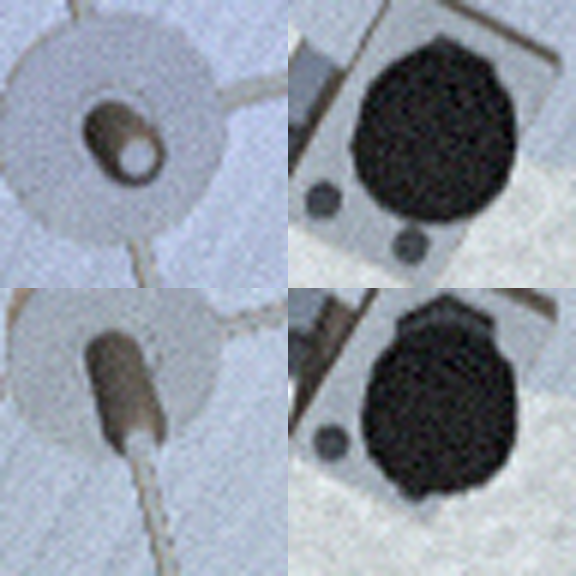

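```bash
python3 - <<'E'
from h import *
a,b,s,t=[load(n)[2:] for n in("w2","w3","scene","top")]
print("tip",tri([(*a,(280.75,120.1)),(*b,(285.75,195.6)),(*s,(203.3,120.6))]))
print("tip w23",tri([(*a,(280.75,120.1)),(*b,(285.75,195.6))]))
print("collar top",tri([(*t,(186.8,181.9)),(*s,(309.4,277.9))]))
print("knob top",tri([(*b,(235.2,265)),(*s,(196.8,97.5)),(*t,(426.8,244.2))]))
for n,c in(("w2",(229,203)),("w3",(235,266)),("top",(427,244)),("scene",(197,101))):
    p,d,K,T=load(n);u,v=c;w=np.s_[v-24:v+24,u-24:u+24];B=cloud(d,K,T)[w].reshape(-1,3)
    s=B[(B[:,2]>108)&(B[:,2]<116)&(np.hypot(B[:,0]-460,B[:,1]+284)<30)];print(n,s.mean(0).round(1),s.min(0).round(1),s.max(0).round(1),len(s))
for n,c in(("w2",(282,119)),("w3",(286,195)),("top",(378,217)),("scene",(205,130))):
    p,d,K,T=load(n);u,v=c;w=np.s_[v-24:v+24,u-24:u+24];B=cloud(d,K,T)[w].reshape(-1,3)
    s=B[(B[:,2]>126)&(B[:,2]<140)&(np.hypot(B[:,0]-517,B[:,1]+183)<20)];print(n,s.mean(0).round(1),s.min(0).round(1),s.max(0).round(1),len(s))
E
```

```text
tip (array([ 517.17579831, -184.49265994,  128.50858102]), [np.float64(0.3496507968102553), np.float64(0.9397755928417507), np.float64(1.094409813526623)])
tip w23 (array([ 517.43397242, -184.70885387,  129.51352163]), [np.float64(0.43592545715680664), np.float64(0.4359254571568894)])
collar top (array([598.74803211, 245.40870118,  40.59097548]), [np.float64(0.3533671915654717), np.float64(0.35336719156524743)])
knob top (array([ 460.18955631, -282.39329435,  107.20071388]), [np.float64(2.1905463753009635), np.float64(1.030135274599336), np.float64(1.3349614486759807)])
w2 [ 460.3 -284.8  110. ] [ 446.1 -299.7  108. ] [ 474.8 -270.3  112.4] 457
w3 [ 460.1 -284.5  110. ] [ 445.4 -299.7  108. ] [ 474.5 -269.7  112.4] 375
top [ 459.4 -284.6  109.6] [ 446.9 -299.8  108.1] [ 474.  -268.6  112.8] 116
scene [ 462.4 -282.6  110.4] [ 447.1 -298.3  108.1] [ 476.7 -269.7  113. ] 71
w2 [ 516.3 -185.1  129.9] [ 512.2 -189.   126.2] [ 520.7 -181.7  132.3] 55
w3 [ 516.3 -184.4  129.7] [ 511.8 -188.2  126.1] [ 520.6 -180.9  132.3] 51
top [ 516.1 -184.6  129.2] [ 511.8 -187.4  126.2] [ 520.1 -181.   132.7] 15
scene [ 518.8 -183.7  129.4] [ 514.  -186.6  126. ] [ 522.7 -180.4  132.6] 14
```

In the tool's units: 0.388 m is 0.6467, 0.17 m is 0.2833.

Request:
move_arm(
  motion=[
    [0,0,0,0.1,0.03,0.0433,0.065],
    [0,0,0,0.2,0.06,0.0867,0.065],
    [0,0,0,0.3,0.09,0.13,0.065],
    [0,0,0,0.4,0.12,0.1733,0.065],
    [0,0,0,0.5,0.15,0.2167,0.065],
    [0,0,0,0.6,0.18,0.26,0.065],
    [0,0,0,0.6467,0.2,0.2833,0.065],
    [0,0,0,0.6467,0.2,0.2833,0.065],
  ],
)

```text
clock: 2.75
eef_pos: [599.2, 247.6, 157.8]
tcp_rot: [-3.139, 0.001, 1.572]
contact_force: [0.3, -0.2, -0.5]
opening: 0.763
grasp_force: 0.0
```

Request:
move_arm(
  motion=[
    [0,0,0,0,0,0,0.065],
    [0,0,0,0,0,0,0.065],
    [0,0,0,0,0,0,0.065],
  ],
)

```text
clock: 3.12
eef_pos: [599.2, 244.7, 161.8]
tcp_rot: [3.14, -0.0, 1.569]
contact_force: [0.5, -0.3, 1.2]
opening: 0.762
grasp_force: 0.0
```

```bash
python3 w.py w4 | head -1; python3 - <<'E'
from h import *
p,d,K,T=load("w4");C=cloud(d,K,T).reshape(-1,3)
s=C[(C[:,2]>40)&(C[:,2]<48)&(np.hypot(C[:,0]-599,C[:,1]-245)<32)]
print(s.mean(0).round(1),s.min(0).round(1),s.max(0).round(1),len(s))
import cv2
print(cv2.minEnclosingCircle(s[:,:2].astype(np.float32)))
E
```

```text
3.125 [599.2 244.7 161.8] [ 3.1405e+00 -3.0000e-04  1.5693e+00] [ 0.5 -0.3  1.2] 0.762
[598.5 246.1  43.1] [579.  225.7  40. ] [617.5 265.   45.1] 1440
((598.476806640625, 245.37391662597656), 19.85828399658203)
```

View pics/w4.png

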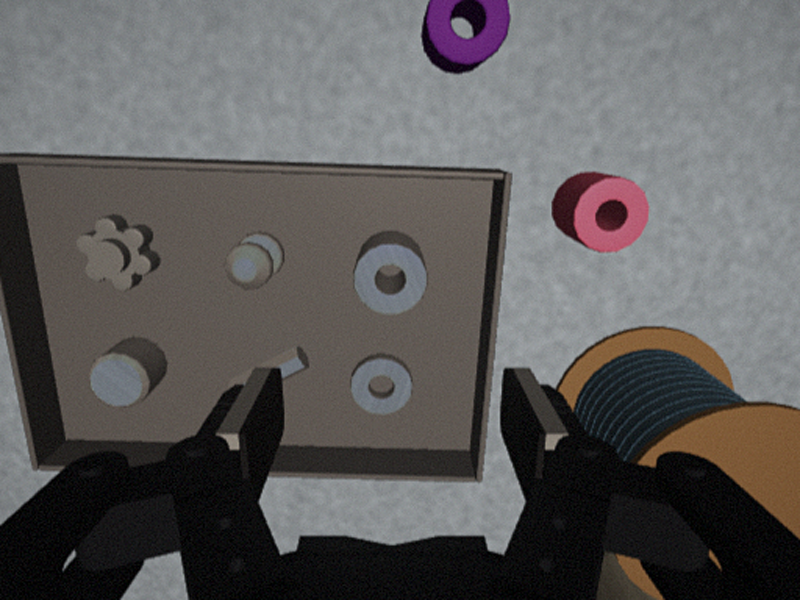

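In the tool's units: 0.15 m is 0.25, 0.147 m is 0.245.

Request:
move_arm(
  motion=[
    [0,0,0,0.0017,-0.0017,0.0667,0.065],
    [0,0,0,0.0017,-0.0017,0.1333,0.065],
    [0,0,0,0.0017,-0.0017,0.1917,0.065],
    [0,0,0,0.0017,-0.0017,0.225,0.065],
    [0,0,0,0.0017,-0.0017,0.245,0.065],
    [0,0,0,0.0017,-0.0017,0.25,0.065],
    [0,0,0,0.0017,-0.0017,0.25,0.065],
  ],
)

```text
clock: 4.05
eef_pos: [598.4, 247.2, 11.6]
tcp_rot: [3.14, -0.001, 1.571]
contact_force: [0.4, -0.0, -1.0]
opening: 0.762
grasp_force: 0.0
```

Request:
move_arm(
  grip_force=50,
  motion=[
    [0,0,0,0,0,0,0.045],
    [0,0,0,0,0,0,0.03],
    [0,0,0,0,0,0,0.03],
    [0,0,0,0,0,0,0.03],
    [0,0,0,0,0,0,0.03],
    [0,0,0,0,0,0,0.03],
  ],
)

```text
clock: 4.8
eef_pos: [598.4, 247.2, 12.0]
tcp_rot: [3.14, -0.001, 1.571]
contact_force: [-1.5, -0.9, 5.1]
opening: 0.451
grasp_force: 50.3
```

In the tool's units: -0.21 m is -0.35, -0.19 m is -0.3167.

Request:
move_arm(
  motion=[
    [0,0,0,0,0,-0.0167,0.03],
    [0,0,0,0,0,-0.0667,0.03],
    [0,0,0,0,0,-0.15,0.03],
    [0,0,0,-0.0333,-0.0067,-0.2333,0.03],
    [0,0,0,-0.1,-0.02,-0.3,0.03],
    [0,0,0,-0.1833,-0.0367,-0.3167,0.03],
    [0,0,0,-0.2667,-0.0517,-0.3167,0.03],
    [0,0,0,-0.35,-0.0667,-0.3167,0.03],
  ],
)

```text
clock: 5.8
eef_pos: [557.2, 35.5, 201.7]
tcp_rot: [3.141, 0.0, 1.571]
contact_force: [0.7, -0.2, -1.9]
opening: 0.45
grasp_force: 50.9
```

In the tool's units: -0.22 m is -0.3667, -0.21 m is -0.35.

Request:
move_arm(
  motion=[
    [0,0,0,-0.0833,-0.0167,0,0.03],
    [0,0,0,-0.1667,-0.0333,0,0.03],
    [0,0,0,-0.25,-0.0483,0,0.03],
    [0,0,0,-0.3167,-0.06,0,0.03],
    [0,0,0,-0.35,-0.0667,0,0.03],
    [0,0,0,-0.3667,-0.07,0,0.03],
    [0,0,0,-0.3667,-0.07,0,0.03],
    [0,0,0,-0.3667,-0.07,0,0.03],
  ],
)

```text
clock: 6.8
eef_pos: [516.0, -182.0, 200.8]
tcp_rot: [-3.141, -0.0, 1.572]
contact_force: [-0.6, 0.7, -3.0]
opening: 0.45
grasp_force: 50.8
```

```bash
python3 w.py w5 | head -1; python3 - <<'E'
from h import *
from rig import *
p,d,K,T=load("w5");C=cloud(d,K,T).reshape(-1,3)
for lo,hi in((228,240),(200,228)):
    s=C[(C[:,2]>lo)&(C[:,2]<hi)&(np.hypot(C[:,0]-516,C[:,1]+184)<24)]
    if len(s): print(lo,s.mean(0).round(1),s.min(0).round(1),s.max(0).round(1),len(s))
for n in("top","scene"):
    p,d=grab_frame(n);c=camera_params(n);np.savez(f"pics/{n}5.npz",p=p,d=d,K=c["camera_matrix"],T=c["world_from_camera"])
import cv2
v=load("scene5")[0][20:170,130:280,::-1];cv2.imwrite("pics/s5.png",np.hstack([cv2.resize(np.clip(load("w5")[0][100:340,130:370,::-1]*1.5,0,255).astype(np.uint8),(400,400)),cv2.resize(v,(400,400),interpolation=cv2.INTER_CUBIC)]))
E
```

```text
6.8 [ 516.  -182.   200.8] [-3.1415e+00 -4.0000e-04  1.5717e+00] [-0.6  0.7 -3. ] 0.45
228 [ 516.  -181.7  232.4] [ 494.  -203.6  228. ] [ 538.1 -163.6  240. ] 7110
200 [ 516.  -174.3  216.5] [ 495.8 -193.5  200. ] [ 536.5 -163.5  228. ] 3440
```

View pics/s5.png

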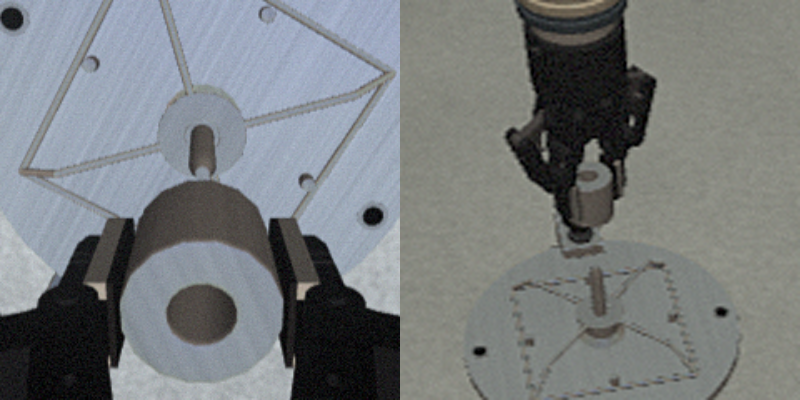

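```bash
python3 - <<'E'
from h import *
p,d,K,T=load("w5")
for (u,v),z in(((250.8,288.6),232.5),((251.4,202.8),132.5)):
    r=T[:3,:3]@np.linalg.solve(K,[u,v,1]);o=T[:3,3];print((o+r*(z-o[2])/r[2]).round(1))
C=cloud(d,K,T);B=C.reshape(-1,3)
s=B[(np.hypot(B[:,0]-516.5,B[:,1]+184)<10)&(B[:,2]>126)&(B[:,2]<140)];print(s.mean(0).round(1),len(s))
s=B[(abs(B[:,0]-516)<8)&(B[:,1]<-190)&(B[:,1]>-203)&(B[:,2]>220)];print("top z",np.median(s[:,2]))
# wall of the collar facing the camera: radius-20 fit
from scipy.optimize import least_squares
s=B[(abs(B[:,0]-516)<14)&(B[:,1]>-185)&(B[:,1]<-160)&(B[:,2]>200)&(B[:,2]<226)]
f=least_squares(lambda c:np.hypot(s[:,0]-c[0],s[:,1]-c[1])-20,[516,-184],loss='soft_l1');print(f.x.round(1),len(s))
E
```

```text
[ 516.2 -182.9  232.5]
[ 516.8 -183.9  132.5]
[ 516.6 -184.1  129.4] 134
top z 231.62180161527436
[ 516.1 -184.2] 1538
```

In the tool's units: 0.074 m is 0.1233, 0.07 m is 0.1167.

Request:
move_arm(
  motion=[
    [0,0,0,-0.0012,0.001,0.0333,0.03],
    [0,0,0,-0.0012,0.001,0.0667,0.03],
    [0,0,0,-0.0012,0.001,0.09,0.03],
    [0,0,0,-0.0012,0.001,0.1,0.03],
    [0,0,0,-0.0012,0.001,0.1083,0.03],
    [0,0,0,-0.0012,0.001,0.1167,0.03],
    [0,0,0,-0.0012,0.001,0.1233,0.03],
    [0,0,0,-0.0012,0.001,0.1233,0.03],
  ],
)

```text
clock: 7.95
eef_pos: [516.3, -183.7, 126.7]
tcp_rot: [-3.141, -0.0, 1.571]
contact_force: [0.5, 0.0, -2.6]
opening: 0.45
grasp_force: 50.9
```

In the tool's units: 0.037 m is 0.0617, 0.036 m is 0.06.

Request:
move_arm(
  motion=[
    [0,0,0,0,0,0.0133,0.03],
    [0,0,0,0,0,0.0267,0.03],
    [0,0,0,0,0,0.04,0.03],
    [0,0,0,0,0,0.05,0.03],
    [0,0,0,0,0,0.0567,0.03],
    [0,0,0,0,0,0.06,0.03],
    [0,0,0,0,0,0.0617,0.03],
    [0,0,0,0,0,0.0617,0.03],
  ],
)

```text
clock: 8.95
eef_pos: [516.5, -183.8, 89.9]
tcp_rot: [3.141, 0.0, 1.571]
contact_force: [-0.3, -0.9, -2.0]
opening: 0.447
grasp_force: 50.9
```

Request:
move_arm(
  motion=[
    [0,0,0,0,0,0.0017,0.03],
    [0,0,0,0,0,0.0033,0.03],
    [0,0,0,0,0,0.0033,0.03],
  ],
)

```text
clock: 9.32
eef_pos: [516.4, -183.7, 87.7]
tcp_rot: [-3.141, -0.0, 1.571]
contact_force: [0.0, -0.4, -2.3]
opening: 0.446
grasp_force: 50.9
```

In the tool's units: 0.001 m is 0.0017, 0.0005 m is 0.0008.

Request:
move_arm(
  motion=[
    [0,0,0,0,0,0.0008,0.03],
    [0,0,0,0,0,0.0017,0.03],
    [0,0,0,0,0,0.0017,0.03],
  ],
)

```text
clock: 9.7
eef_pos: [516.4, -183.7, 86.7]
tcp_rot: [-3.142, -0.0, 1.571]
contact_force: [-0.1, -0.7, -2.1]
opening: 0.446
grasp_force: 50.9
```

In the tool's units: 0.001 m is 0.0017, 0.0005 m is 0.0008.

Request:
move_arm(
  motion=[
    [0,0,0,0,0,0.0008,0.03],
    [0,0,0,0,0,0.0017,0.03],
    [0,0,0,0,0,0.0017,0.03],
  ],
)

```text
clock: 10.07
eef_pos: [516.4, -183.7, 85.8]
tcp_rot: [3.142, -0.0, 1.571]
contact_force: [0.7, 0.2, -3.0]
opening: 0.443
grasp_force: 50.9
```

Request:
move_arm(
  motion=[
    [0,0,0,0,0,0.0008,0.03],
    [0,0,0,0,0,0.0017,0.03],
    [0,0,0,0,0,0.0017,0.03],
  ],
)

```text
clock: 10.45
eef_pos: [516.5, -183.7, 85.4]
tcp_rot: [3.141, 0.0, 1.571]
contact_force: [-2.3, 0.5, 5.8]
opening: 0.456
grasp_force: 51.8
```

```bash
python3 w.py w6 | head -1; python3 - <<'E'
from h import *
p,d,K,T=load("w6");B=cloud(d,K,T).reshape(-1,3)
s=B[(np.hypot(B[:,0]-516.5,B[:,1]+184)<18)&(np.hypot(B[:,0]-516.5,B[:,1]+184)>9)&(B[:,2]>105)&(B[:,2]<135)]
h,e=np.histogram(s[:,2],np.arange(105,136));print(dict(zip(e[:-1].tolist(),h.tolist())))
q=B[(np.hypot(B[:,0]-516.5,B[:,1]+184)<23)&(np.hypot(B[:,0]-516.5,B[:,1]+184)>9)&(B[:,2]>70)&(B[:,2]<84)];print(np.median(q[:,2]),len(q))
E
```

```text
10.45 [ 516.5 -183.7   85.4] [3.1414e+00 1.0000e-04 1.5709e+00] [-2.3  0.5  5.8] 0.456
{105: 15, 106: 13, 107: 18, 108: 23, 109: 16, 110: 15, 111: 18, 112: 17, 113: 16, 114: 49, 115: 535, 116: 2501, 117: 1023, 118: 29, 119: 0, 120: 0, 121: 0, 122: 0, 123: 0, 124: 0, 125: 0, 126: 0, 127: 0, 128: 0, 129: 0, 130: 0, 131: 0, 132: 0, 133: 0, 134: 0}
76.8185956782724 1173
```

The force jumped to about +6 N and the collar's top is at about 117 mm, so it has seated. I'll release it and rise.

Request:
move_arm(
  motion=[
    [0,0,0,0,0,0,0.042],
    [0,0,0,0,0,0,0.048],
    [0,0,0,0,0,0,0.06],
    [0,0,0,0,0,0,0.065],
    [0,0,0,0,0,0,0.065],
  ],
)

```text
clock: 11.12
eef_pos: [516.4, -183.7, 84.8]
tcp_rot: [-3.142, -0.0, 1.571]
contact_force: [-0.4, 0.0, 1.1]
opening: 0.759
grasp_force: 0.0
```

In the tool's units: -0.11 m is -0.1833, -0.09 m is -0.15.

Request:
move_arm(
  motion=[
    [0,0,0,0,0,-0.0167,0.065],
    [0,0,0,0,0,-0.05,0.065],
    [0,0,0,0,0,-0.1,0.065],
    [0,0,0,0,0,-0.15,0.065],
    [0,0,0,0,0,-0.1833,0.065],
    [0,0,0,0,0,-0.1833,0.065],
    [0,0,0,0,0,-0.1833,0.065],
    [0,0,0,0,0,-0.1833,0.065],
  ],
)

```text
clock: 12.12
eef_pos: [515.8, -183.5, 193.8]
tcp_rot: [-3.14, -0.001, 1.571]
contact_force: [0.8, 0.2, 0.3]
opening: 0.755
grasp_force: 0.0
```

```bash
python3 w.py w7 | head -1; python3 - <<'E'
from h import *
p,d,K,T=load("w7");B=cloud(d,K,T).reshape(-1,3)
r=np.hypot(B[:,0]-516.5,B[:,1]+184)
s=B[(r<25)&(B[:,2]>112)&(B[:,2]<121)];print("collar top",np.median(s[:,2]),s.mean(0).round(1),s.min(0).round(1),s.max(0).round(1),len(s))
s=B[(r<10)&(B[:,2]>126)&(B[:,2]<140)];print("tip",s.mean(0).round(1),len(s))
E
```

```text
12.125 [ 515.8 -183.5  193.8] [-3.1399e+00 -6.0000e-04  1.5708e+00] [0.8 0.2 0.3] 0.755
collar top 116.57259036988158 [ 516.6 -184.3  116.5] [ 496.9 -204.9  112.3] [ 536.2 -165.8  121. ] 2006
tip [ 516.5 -184.   129.7] 132
```

View pics/w7.png

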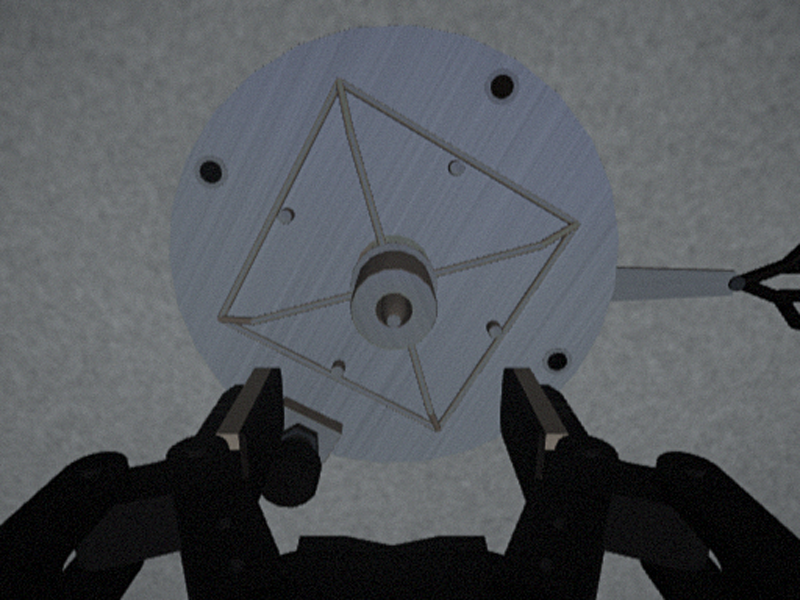

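The picture shows the collar home on the washer at (393,295), with the post tip standing in its bore, the frame undisturbed and the gripper clear. Next is the knob at (290,470).

In the tool's units: -0.101 m is -0.1683, -0.08 m is -0.1333.

Request:
move_arm(
  motion=[
    [0,0,0,-0.0667,-0.0367,0,0.065],
    [0,0,0,-0.1333,-0.0733,0,0.065],
    [0,0,0,-0.1683,-0.0927,0.0167,0.065],
    [0,0,0,-0.1683,-0.0927,0.0667,0.065],
    [0,0,0,-0.1683,-0.0927,0.1167,0.06],
    [0,0,0,-0.1683,-0.0927,0.1333,0.06],
    [0,0,0,-0.1683,-0.0927,0.1333,0.06],
    [0,0,0,-0.1683,-0.0927,0.1333,0.06],
  ],
)

```text
clock: 13.18
eef_pos: [461.5, -285.0, 115.7]
tcp_rot: [3.14, 0.001, 1.571]
contact_force: [0.3, -1.6, -0.1]
opening: 0.7
grasp_force: 0.0
```

```bash
python3 w.py w8 | head -1; python3 - <<'E'
from h import *
p,d,K,T=load("w8");B=cloud(d,K,T).reshape(-1,3)
r=np.hypot(B[:,0]-460,B[:,1]+284)
s=B[(r<19)&(B[:,2]>106)&(B[:,2]<116)];print(s.mean(0).round(1),s.min(0).round(1),s.max(0).round(1),len(s))
E
```

```text
13.175 [ 461.5 -285.   115.7] [3.1405e+00 7.0000e-04 1.5710e+00] [ 0.3 -1.6 -0.1] 0.7
[ 459.9 -283.4  109.5] [ 443.5 -301.3  106. ] [ 476.1 -268.7  112.5] 2861
```

In the tool's units: 0.037 m is 0.0617, -0.001 m is -0.0017.

Request:
move_arm(
  motion=[
    [0,0,0,0,-0.0017,0.02,0.06],
    [0,0,0,0,-0.0017,0.04,0.06],
    [0,0,0,0,-0.0017,0.055,0.06],
    [0,0,0,0,-0.0017,0.0617,0.06],
    [0,0,0,0,-0.0017,0.0617,0.06],
    [0,0,0,0,-0.0017,0.0617,0.06],
  ],
)

```text
clock: 13.98
eef_pos: [460.0, -284.8, 78.0]
tcp_rot: [3.141, 0.0, 1.571]
contact_force: [-0.6, -0.4, 1.1]
opening: 0.7
grasp_force: 0.0
```

Request:
move_arm(
  grip_force=90,
  motion=[
    [0,0,0,0,0,0,0.045],
    [0,0,0,0,0,0,0.036],
    [0,0,0,0,0,0,0.025],
    [0,0,0,0,0,0,0.025],
    [0,0,0,0,0,0,0.025],
    [0,0,0,0,0,0,0.025],
  ],
)

```text
clock: 14.72
eef_pos: [459.9, -284.8, 78.4]
tcp_rot: [3.141, 0.0, 1.571]
contact_force: [-2.3, 0.6, 6.3]
opening: 0.366
grasp_force: 88.4
```

In the tool's units: -0.01 m is -0.0167, -0.008 m is -0.0133.

Request:
move_arm(
  motion=[
    [0,0,0,0,0,-0.0033,0.025],
    [0,0,0,0,0,-0.0067,0.025],
    [0,0,0,0,0,-0.01,0.025],
    [0,0,0,0,0,-0.0133,0.025],
    [0,0,0,0,0,-0.0167,0.025],
    [0,0,0,0,0,-0.0167,0.025],
    [0,0,0,0,0,-0.0167,0.025],
  ],
)

```text
clock: 15.6
eef_pos: [459.8, -284.8, 87.7]
tcp_rot: [3.142, 0.0, 1.571]
contact_force: [2.9, -2.6, -11.2]
opening: 0.356
grasp_force: 89.8
```

In the tool's units: -0.005 m is -0.0083, -0.004 m is -0.0067.

Request:
move_arm(
  motion=[
    [0,0,0,0,0,-0.0033,0.025],
    [0,0,0,0,0,-0.0067,0.025],
    [0,0,0,0,0,-0.0083,0.025],
    [0,0,0,0,0,-0.0083,0.025],
    [0,0,0,0,0,-0.0083,0.025],
  ],
)

```text
clock: 16.23
eef_pos: [459.8, -284.8, 92.7]
tcp_rot: [3.142, 0.0, 1.571]
contact_force: [3.4, -3.5, -13.8]
opening: 0.36
grasp_force: 89.9
```

Request:
move_arm(
  motion=[
    [0,0,0,0,0,-0.0017,0.025],
    [0,0,0,0,0,-0.0017,0.025],
    [0,0,0,0,0,-0.0017,0.025],
  ],
)

```text
clock: 16.6
eef_pos: [459.8, -284.7, 93.6]
tcp_rot: [-3.142, -0.0, 1.571]
contact_force: [4.5, -3.8, -16.3]
opening: 0.358
grasp_force: 91.6
```

In the tool's units: -0.001 m is -0.0017.

Request:
move_arm(
  motion=[
    [0,0,0,0,0,-0.0017,0.025],
    [0,0,0,0,0,-0.0017,0.025],
    [0,0,0,0,0,-0.0017,0.025],
  ],
)

```text
clock: 16.98
eef_pos: [459.7, -284.7, 93.7]
tcp_rot: [-3.141, -0.0, 1.571]
contact_force: [7.6, -5.9, -26.3]
opening: 0.355
grasp_force: 92.2
```

The TCP has stalled at 93.7 mm and the force has jumped to 26 N, so the plunger is at its stop. I'll hold there and verify.

Request:
move_arm(
  motion=[
    [0,0,0,0,0,0,0.025],
    [0,0,0,0,0,0,0.025],
    [0,0,0,0,0,0,0.025],
    [0,0,0,0,0,0,0.025],
    [0,0,0,0,0,0,0.025],
    [0,0,0,0,0,0,0.025],
    [0,0,0,0,0,0,0.025],
    [0,0,0,0,0,0,0.025],
  ],
)

```text
clock: 17.98
eef_pos: [459.7, -284.7, 93.6]
tcp_rot: [-3.141, -0.0, 1.571]
contact_force: [6.9, -5.7, -27.5]
opening: 0.359
grasp_force: 92.2
```

```bash
python3 w.py w9 | head -1; python3 - <<'E'
from h import *
from rig import *
import cv2
p,d,K,T=load("w9");B=cloud(d,K,T).reshape(-1,3)
r=np.hypot(B[:,0]-460,B[:,1]+284)
s=B[(r<15)&(B[:,2]>115)&(B[:,2]<135)];print("knob top",np.median(s[:,2]),len(s))
q,_=grab_frame("scene")
cv2.imwrite("pics/s9.png",np.hstack([cv2.resize(np.clip(p[:,:,::-1]*1.5,0,255).astype(np.uint8),(400,300)),cv2.resize(q[20:210,130:384,::-1],(400,300))]))
E
```

```text
17.975 [ 459.7 -284.7   93.6] [-3.1413e+00 -2.0000e-04  1.5708e+00] [  6.9  -5.7 -27.5] 0.359
knob top 124.95543146673138 4371
```

View pics/s9.png

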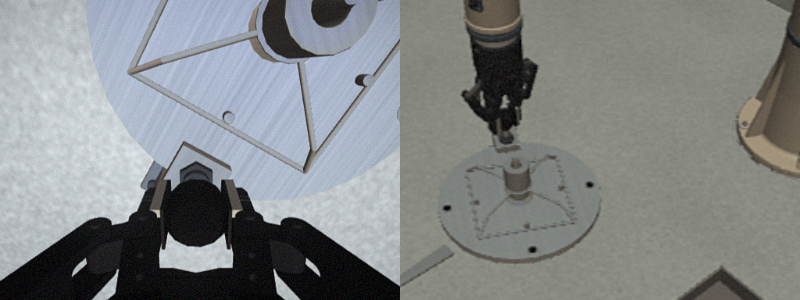

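The knob is gripped at wrist (195,210), and its top has risen from 110 to 125 mm, the full 15 mm. The collar is on the post at (518,180) in the right-hand view. The hold is steady, so I'll hand in.

```bash
python3 -c "
from rig import order
print(order.sign_off())"
```

```text
the job is handed in; nothing more can be done
None
```

The steel collar rests on the ring's spider and has been let go, and the arm is holding the pull knob at its stop (raised about 15 mm); the job was handed in at about 18 s.

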